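# Insert a humidity probe into a calibration chamber and hold it free

### The job

Calibrate the round-headed humidity probe: swing the cover of the calibration chamber fully aside, lift the round-headed probe out of its rest and lower it upright through the guide hole in the chamber's lid until the black ring on its shaft is level with the mouth of the hole. The shaft must hang centred and must not touch the chamber or its cover at any time, on the way in or afterwards, as a touch spoils the reading; finish while still holding it there, motionless. Leave the square-headed probe in the rest and the other things on the cart undisturbed.

Things in the scene. Friction and masses are not known exactly. Their poses are not given: they have to be found in the camera images.
- chamber: Calibration chamber, fixed: white base 92 x 92 mm, clear cylinder 68 mm wide, flat lid 88 mm wide at height 97 mm, white guide collar (outer diameter 32 mm) in its middle up to 107 mm. Inner floor at 26 mm. Origin: centre of underside, z up. Cover pivot at x = +30 mm; the closed cover reaches from it over the collar to -x. Gas nipples stick out at +y to 56 mm. Nuts on the lid stay below 103 mm.
- port (a point): Centre of the mouth of the guide hole (top of the collar), 107 mm above the table, z up along the hole. The hole is vertical, round, 20 mm in diameter and 19 mm long; below it the chamber is open, 62 mm in diameter, down to the floor 81 mm below the mouth.
- chamber_cover (a joint): Angle of the swivel cover in rad: 0 closed over the hole, 1.75 fully aside at its stop (the hole is then clear). Growing values turn it counter-clockwise seen from above about the upright pivot. It stays where it is left (light friction, under 2 N at the knob). Starts nearly closed.
- cover_knob (a point): Middle of the cover's grip knob: an upright round black pin of 13 mm diameter, 20 mm high, whose top lies 10 mm above this point (about 132 mm above the table); 40 mm from the pivot axis. The cover itself is a steel disc of 34 mm diameter and 4 mm thickness, its top at 112 mm.
- cover_pivot (a point): Point on the cover's upright pivot axis, at the height of the knob's middle.
- probe_rest: Probe rest, heavy, fixed: grey foot 62 x 116 mm, two end cheeks, white top plate 46 x 110 mm with its upper face 126 mm above the table, guide plate at 32 to 38 mm. Two vertical 15 mm holes through both plates, at y = -32 and +32 mm. Origin: centre of underside, z up. The probes hang in the holes, their heads' undersides on the top plate.
- probe: The probe to use, about 0.09 kg: straight steel shaft of 12 mm diameter and 115 mm length under a round grey head of 26 mm diameter and 60 mm height. Origin: centre of the shaft's lower tip, z along the shaft to the head, which spans 115 to 175 mm from the tip. It starts upright in either hole of the rest, tip 11 mm above the table.
- ring_mark (a point): Centre of the 2 mm wide black ring painted round the shaft of this probe, on the shaft's axis 70 mm above the tip.
- square_probe: The other probe, to be left alone, in the other hole of the rest: same shaft without a ring, box-shaped grey head 24 x 34 mm, 50 mm high (34 mm along its y). Origin at the centre of the shaft's tip.
- petri_0: Bystander: petri dish, 63 mm diameter, 15 mm high, near the front; origin at the centre of the underside.
- vial_0: Bystander: small bottle with screw cap, 21 mm diameter, 45 mm high, near the front right; origin at the centre of the underside.
- vial_2: Bystander: small bottle with screw cap, 21 mm diameter, 53 mm high, between chamber and rest; origin at the centre of the underside.
- strips_1: Bystander: dark bottle with screw cap, 33 mm diameter, 63 mm high, behind chamber and rest; origin at the centre of the underside.

How it is judged:
On the way, in this order (a step that is already met when the one before it is completed fails the run):
1. the chamber's cover is swung aside (value of joint chamber_cover above 1.35 rad), for 0.2 s.
2. the round-headed probe is lifted out of the rest in the gripper (height (world z) of probe above 0.128 m and contact force between probe and the fingers above 1 N), for 0.2 s.
At the end, for the whole second after the job is handed in: The gripper holds the round-headed probe still and upright (0.08 rad), touching nothing of the chamber: ring within 6 mm of the mouth in height and 3 mm of the hole's axis, tip within 5 mm of it; cover still aside (over 1.3 rad), square-headed probe still in the rest (z of ring_mark in the frame of port between -0.006 and 0.006 m and horizontal distance between ring_mark and port below 0.003 m and horizontal distance between probe and port below 0.005 m and angle between probe's own z axis and vertical below 0.08 rad and linear speed of probe below 0.01 m/s and contact force between probe and the fingers above 1 N and contact force between probe and chamber below 0.2 N and value of joint chamber_cover above 1.3 rad and distance between square_probe and probe_rest below 0.045 m and angle between square_probe's own z axis and vertical below 0.1 rad); the arm keeps its last pose, push and grip.
It fails at once if the probe touches the chamber or its cover (contact force between probe and chamber above 0.3 N).
It fails at once if the square-headed probe is disturbed (distance of square_probe from where it was at the start of the episode above 0.012 m or angle between square_probe's own z axis and vertical above 0.15 rad).
It fails at once if a bystander is disturbed (distance of any of petri_0, vial_0, vial_2, strips_1 from where it was at the start of the episode above 0.02 m).
It also fails if it takes over 67 s, if anything falls off the work surface, if the arm or the gripper's body presses on something with over 40 N, if the wrist force passes 120 N, or if a joint passes its speed limit or range.

### The arm

A 6-joint arm with a two-finger parallel gripper is mounted at the origin on a cart in front of the work surface, level with it; the furniture and walls round the work are solid. World frame = base frame: x ahead of the robot, y to its left, z up, the work surface at z = 0. Lengths are in m, angles in rad, forces in N, time in s.
With the tool pointing down it reaches from about 0.325 to 0.9 m from the base axis. Payload 3.5 kg.
Tool frame: the origin (TCP) lies at the very end of the fingers, on their centre line; the grasp point (between the pads) lies r.grasp_offset behind it (r.grasp_offset is the distance from the TCP to the grasp point, in m); z points along the fingers, y is the line along which they close (so a half turn about z gives the same grasp; the last joint's range is limited). The gripper opens to 85 mm and grips with 20 to 120 N. Pads are 22 mm wide; open, the fingers measure 114 mm over their backs; the gripper's body (76 mm by 85 mm) begins 54 mm behind the grasp point. The pads swing forward as they close: fully open they stand 13 mm farther back than shut.
Start: joints at [-1.257, 0.276, -0.026, 1.268, 0, 1.467], TCP at [0.253, -0.571, 0.231] pointing down, gripper open.
Joint ranges: [-3.12, 3.12], [-0.85, 1.88], [-1.08, 1.24], [-1.95, 2.15], [-1.57, 1.53], [-3.14, 3.14]. Speed limits (rad/s): [2.57, 2.57, 3.14, 3.14, 3.14, 3.14].

### API

Orientations are given as a rotation vector (axis times angle).
In Python, from plant import r gives the robot as it stands. The module is installed in compiled form; this text tells all that it offers.
- The arm moves only by the tool apply_moves, never from a script. Its argument "deltas" is a list of rows, each a list of 7 numbers: the turn, a rotation vector about the world's x, y, z each as a share of 180 degrees, from -1 to 1, then the shift along the world's x, y, z each as a share of 0.5 m, from -1 to 1, then the opening, from 0 (shut) to 1 (fully open). In form: [[ax, ay, az, tx, ty, tz, claw], ...]. A call has exactly 10 rows; each row is the pose to reach, as a shift and turn from the pose commanded when the call began, turning the shorter way round; what a row does not reach only later rows make up. A row lasts 1/8 s, in which the tool goes at most 62.5 mm and 10.7 degrees, less where a joint would pass 70% of its speed; a pose out of reach is approached as far as the arm can. A call with a number of a shift or a turn outside -1 to 1 is refused whole. A call with a gripper value outside its range is refused whole. The fingers move at their own pace and stop on an object; "newtons" is the grip in N (left out, the last holds). Time passes only in rows, so rows that repeat a pose let the fingers close, or fill a call up. It gives the time, the measured TCP pose, the force, the opening and the grip force at its end, in the units of the state.
- r.sense(): the state, without advancing time (a new reading comes with each control period).
- r.get_image(name): name is "scene" or "top"; returns (picture, depth): 400x640x3 uint8, red, green, blue; 400x640 float32, m along the optical axis (not along the pixel's ray), 0 where there is no reading.
- r.calibration(name): a dict with "fov_y" (degrees; the focal length in pixels is half the picture's height over the tangent of half this angle, whatever the lens; pixels are square), "cx", "cy" (the principal point, pixels), "world_to_cam" (4x4, takes a point from world to camera coordinates). Camera axes: x right, y up, looking along -z (the intrinsics and any distortion apply to the point x, -y, -z); pixel columns grow to the right and rows downward; lengths in m; the calibration is good to about 2 mm. A picture is of the moment at which its call begins. calibration takes no time and is no camera call.
- r.job_done(): hands the job in; it is judged then, once.
Trained networks look in the newest picture that a camera, given by its name, has taken for a name from the list of things; names that differ only in an ending like _2 or _b are one class to them, and where a whole thing is asked for, a point or a joint stands for the part that bears it (a point fixed in the world has none). Each returns a list of dicts, best first, with "conf" (0 to 1); they miss things now and then, are a little off and sometimes report something else, mostly with a low value. They report only what shows in the picture. A call takes as long as a camera call.
- r.cut_out(camera, thing): "region" (400x640 bool, what is visible of it) and "rect" ([left, top, width, height] in pixels, round what is visible of it).
The state is a dict: "t": time; "q": joint angles; "joint_vel": joint speeds; "joint_efforts": joint torques, N m; "tcp_pos": TCP position; "tool_rot": TCP orientation; "force": force on the tool from outside, world axes, zero at the start; "torque": the same for the moment, N m; "grip_width": finger opening in m; "gripper_force": force on a finger pad.
Only numpy, scipy, OpenCV 4.12 (cv2) and the standard library are available. Lean on these libraries where they do the work, as an engineer would, in place of code of your own. Each camera call takes 0.05 s, during which the arm holds its last target. There are 200 camera calls.

## Working session

There is one attempt and no reset: what is moved stays moved. The work goes in short steps, Python scripts to look and compute and a tool call to move; the robot and the scene stay as the last step left them, time stands still between calls to the robot, and variables do not carry over. Pictures are saved under pics/ and viewed, at most 10 in all, crops included, and the job is handed in when it is done.

Besides the shell and the picture viewer there is one more tool, called by a JSON object that holds its "name" and its "arguments". apply_moves: Moves the arm, as the interface text tells. Its arguments: {"type":"object","properties":{"deltas":{"type":"array","items":{"type":"array","items":{"type":"number","minimum":-1,"maximum":1}}},"newtons":{"type":"number"}},"required":["deltas"]}

```bash
mkdir -p pics; cat > h.py <<'E'
import numpy as np, cv2
from plant import r
def cloud(name,depth):
    c=r.calibration(name); H,W=depth.shape; f=H/2/np.tan(np.radians(c["fov_y"])/2)
    v,u=np.mgrid[0:H,0:W]; d=depth
    p=np.stack([(u-c["cx"])/f*d,-(v-c["cy"])/f*d,-d,np.ones_like(d)],-1)
    return (p@np.linalg.inv(c["world_to_cam"]).T)[...,:3]
def circ(P):
    A=np.c_[2*P[:,:2],np.ones(len(P))]; s=np.linalg.lstsq(A,(P[:,:2]**2).sum(1),rcond=None)[0]
    return s[:2],np.sqrt(s[2]+s[:2]@s[:2])
E
python3 - <<'E'
from h import *
s=r.sense(); print(s, r.grasp_offset)
for n in("scene","top"):
    im,d=r.get_image(n); cv2.imwrite(f"pics/{n}0.png",im[...,::-1]); np.save(n,d)
    c=r.calibration(n); print(n,{k:v for k,v in c.items() if k!="world_to_cam"}, np.linalg.inv(c["world_to_cam"]).round(3).tolist())
    C=cloud(n,d)
    for t in("chamber","chamber_cover","cover_knob","probe_rest","probe","square_probe","petri_0","vial_0","strips_1"):
        for o in r.cut_out(n,t)[:3]:
            m=o["region"]&(d>0); P=C[m]
            if len(P): print(t,round(o["conf"],2),[int(x) for x in o["rect"]],len(P),np.median(P,0).round(3),P.min(0).round(3),P.max(0).round(3))
E
```

```text
{'t': 0.0, 'q': array([-1.25741841e+00,  2.77186138e-01, -2.79080507e-02,  1.26800099e+00,
        5.82267059e-06,  1.46734256e+00]), 'joint_vel': array([-0.00078518, -0.00252984,  0.00070608, -0.00092982, -0.00098862,
       -0.00110555]), 'joint_efforts': array([ 2.72531306e-04, -4.45509374e+01,  2.95202762e+01,  1.64577866e-02,
       -4.12998020e-06, -1.79267523e-06]), 'tcp_pos': array([ 0.25275748, -0.57074558,  0.23011391]), 'tool_rot': array([-3.07137099e+00, -6.49554649e-01,  3.68961741e-04]), 'force': array([ 0.00942487, -0.67743017,  0.13108915]), 'torque': array([0.08525286, 0.0348227 , 0.02306557]), 'gripper_force': 0.0, 'grip_width': 0.08516836025050668} 0.0187
scene {'fov_y': 44.215053965551974, 'cx': 320.4351768031045, 'cy': 193.2784432042829} [[-0.794, 0.277, -0.541, -0.019], [-0.608, -0.383, 0.696, 0.726], [-0.015, 0.881, 0.473, 0.532], [0.0, 0.0, 0.0, 1.0]]
chamber 0.77 [313, 142, 54, 71] 2272 [ 0.525 -0.032  0.056] [ 0.489 -1.714 -0.77 ] [1.655 0.002 0.132]
chamber_cover 0.43 [324, 146, 24, 13] 143 [ 0.534 -0.054  0.112] [ 0.524 -1.609 -0.698] [ 1.651 -0.039  0.132
[... 1818 characters left out ...]
0.135]
cover_knob 0.48 [353, 149, 53, 55] 2522 [ 0.527 -0.048  0.097] [ 0.489 -0.115 -0.005] [0.616 0.002 0.135]
probe_rest 0.69 [220, 188, 66, 35] 1819 [0.459 0.183 0.12 ] [ 0.441  0.131 -0.001] [0.508 0.242 0.131]
probe 0.8 [260, 185, 13, 17] 214 [0.472 0.155 0.186] [0.464 0.144 0.141] [0.486 0.167 0.189]
square_probe 0.9 [217, 189, 22, 15] 431 [0.468 0.218 0.176] [0.459 0.204 0.129] [0.484 0.238 0.181]
petri_0 0.91 [299, 250, 34, 31] 824 [0.364 0.066 0.015] [ 0.333  0.035 -0.002] [0.401 0.098 0.02 ]
vial_0 0.44 [314, 196, 7, 10] 75 [0.486 0.069 0.044] [0.48  0.061 0.02 ] [0.494 0.077 0.056]
strips_1 0.86 [309, 146, 17, 21] 299 [0.577 0.07  0.047] [ 0.567  0.052 -0.002] [0.616 0.086 0.068]
```

```bash
python3 - <<'E'
from h import *
for n,(x,y,w,h) in {"top":(200,120,220,165),"scene":(240,130,180,135)}.items():
    im=cv2.imread(f"pics/{n}0.png")[y:y+h,x:x+w]; cv2.imwrite(f"pics/{n}0c.png",cv2.resize(im,(800,600),interpolation=cv2.INTER_CUBIC))
d=np.load("top.npy");C=cloud("top",d);Cs=cloud("scene",np.load("scene.npy"))
def sel(C,lo,hi,c,R):
    m=(C[...,2]>lo)&(C[...,2]<hi)&(np.hypot(C[...,0]-c[0],C[...,1]-c[1])<R); return C[m]
for nm,C_ in(("top",C),("scene",Cs)):
    P=sel(C_,.125,.140,(.535,-.05),.06); print(nm,"knob",len(P),P.mean(0).round(4),P.min(0).round(4),P.max(0).round(4))
    P=sel(C_,.109,.115,(.535,-.05),.06); print("cover",len(P),P.mean(0).round(4),P.min(0).round(4),P.max(0).round(4))
    P=sel(C_,.094,.100,(.535,-.05),.07); print("lid",len(P),P.mean(0).round(4),cv2.minEnclosingCircle(P[:,:2].astype(np.float32)))
    P=sel(C_,.182,.192,(.475,.157),.025); print("probetop",len(P),P.mean(0).round(4),cv2.minEnclosingCircle(P[:,:2].astype(np.float32)))
    P=sel(C_,.130,.178,(.475,.157),.025); print("probe side",len(P),circ(P))
    P=sel(C_,.172,.181,(.47,.221),.03); print("sqtop",len(P),P.mean(0).round(4),cv2.minAreaRect(P[:,:2].astype(np.float32)))
    P=sel(C_,.122,.130,(.47,.19),.09); print("plate",len(P),P.mean(0).round(4),cv2.minAreaRect(P[:,:2].astype(np.float32)))
E
```

```text
top knob 44 [ 0.5291 -0.0555  0.1311] [ 0.5233 -0.0611  0.1252] [ 0.5357 -0.0499  0.1354]
cover 253 [ 0.548  -0.056   0.1118] [ 0.5235 -0.0717  0.1091] [ 0.5767 -0.0397  0.1149]
lid 1150 [ 0.5367 -0.0508  0.0973] ((0.540174126625061, -0.052981775254011154), 0.04436691850423813)
probetop 154 [0.4758 0.1569 0.1863] ((0.47677481174468994, 0.15712179243564606), 0.012148983776569366)
probe side 91 (array([0.47591387, 0.15676972]), np.float64(0.012005730457421575))
sqtop 294 [0.4713 0.2205 0.1765] ((0.47193440794944763, 0.22113847732543945), (0.024256352335214615, 0.0341326966881752), 1.9673664569854736)
plate 925 [0.4699 0.1822 0.1267] ((0.4746682941913605, 0.18875160813331604), (0.04711358994245529, 0.10880052298307419), 4.536746025085449)
scene knob 31 [ 0.5299 -0.0558  0.1293] [ 0.5237 -0.0641  0.125 ] [ 0.5373 -0.051   0.1326]
cover 106 [ 0.5475 -0.0535  0.1115] [ 0.524  -0.0712  0.109 ] [ 0.5794 -0.0388  0.1149]
lid 411 [ 0.534  -0.0433  0.0969] ((0.5401901006698608, -0.05190298706293106), 0.04525142163038254)
probetop 80 [0.4763 0.159  0.1854] ((0.4769051969051361, 0.1570698618888855), 0.011966248042881489)
probe side 375 (array([0.47762502, 0.157031  ]), np.float64(0.011415662479614331))
sqtop 182 [0.4708 0.223  0.1752] ((0.4727061986923218, 0.22080950438976288), (0.023702722042798996, 0.03535228222608566), 2.1687440872192383)
plate 607 [0.4667 0.1952 0.1258] ((0.47546517848968506, 0.18849773705005646), (0.04802735149860382, 0.11315940320491791), 4.362516403198242)
```

View pics/top0c.png

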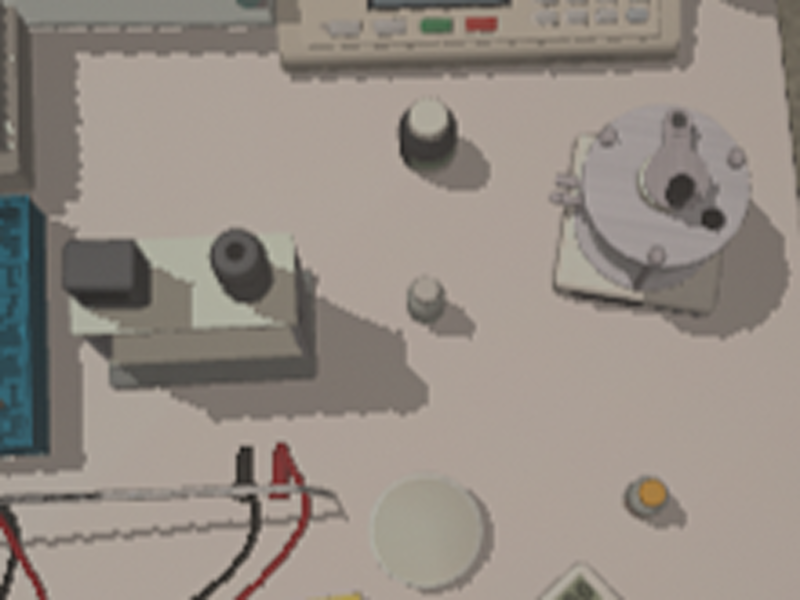

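View pics/scene0c.png

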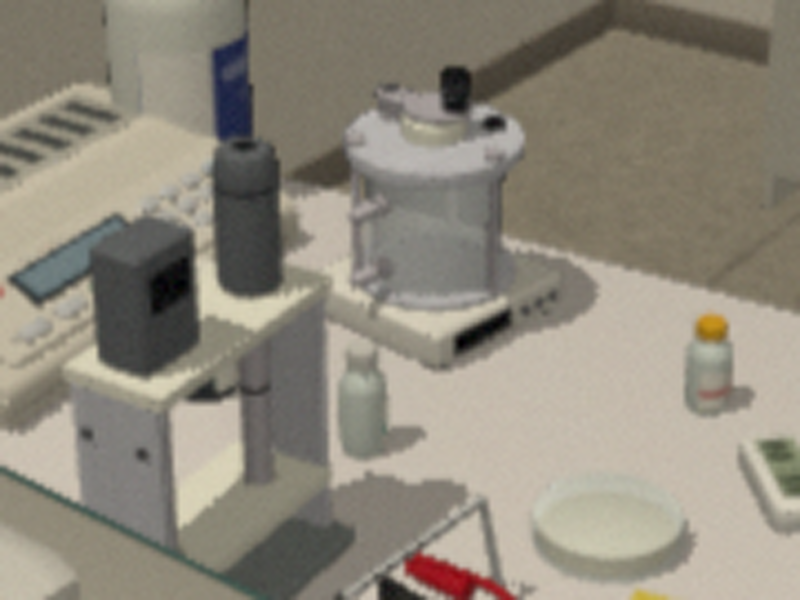

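The top view (crop scaled ×3.64) shows the round probe head at (238,255), the square one at (103,272), the knob at (680,188) and the cover pivot at (678,118). The scene view agrees: the ring is on the shaft nearest the chamber. The pivot works out at about (0.570,-0.057) and the knob at (0.530,-0.056). I'll go there first.

{"name": "apply_moves", "arguments": {"deltas": [[0,0,-0.08,0.5,0.96,0,0.6],[0,0,-0.08,0.5,0.96,0,0.6],[0,0,-0.08,0.5,0.96,0,0.6],[0,0,-0.08,0.5,0.96,0,0.6],[0,0,-0.08,0.5,0.96,0,0.6],[0,0,-0.08,0.5,0.96,0,0.6],[0,0,-0.08,0.5,0.96,0,0.6],[0,0,-0.08,0.5,0.96,0,0.6],[0,0,-0.08,0.5,0.96,0,0.6],[0,0,-0.08,0.5,0.96,0,0.6]]}}

```text
t: 2.25
tcp_pos: [0.5039, -0.0892, 0.2314]
tool_rot: [-3.13, -0.267, -0.001]
force: [-0.2, -0.8, 0.5]
grip_width: 0.0513
gripper_force: 0.0
```

{"name": "apply_moves", "arguments": {"deltas": [[0,0,0,0.052,0.066,0,0.6],[0,0,0,0.052,0.066,0,0.6],[0,0,0,0.052,0.066,-0.05,0.6],[0,0,0,0.052,0.066,-0.1,0.6],[0,0,0,0.052,0.066,-0.15,0.6],[0,0,0,0.052,0.066,-0.18,0.6],[0,0,0,0.052,0.066,-0.21,0.6],[0,0,0,0.052,0.066,-0.23,0.6],[0,0,0,0.052,0.066,-0.23,0.27],[0,0,0,0.052,0.066,-0.23,0.27]]}}

```text
t: 3.5
tcp_pos: [0.5296, -0.0586, 0.1169]
tool_rot: [3.13, 0.26, 0.002]
force: [-0.6, -0.6, 0.6]
grip_width: 0.0231
gripper_force: 0.0
```

```bash
python3 - <<'E'
from h import *
im,d=r.get_image("scene"); cv2.imwrite("pics/s1.png",cv2.resize(im[60:240,230:470,::-1],(800,600),interpolation=cv2.INTER_CUBIC))
p=np.array([.57,-.0577])
for a in np.linspace(np.radians(177),np.radians(266),6): print((p+.04*np.array([np.cos(a),np.sin(a)])).round(4))
print(r.sense()["grip_width"],r.sense()["tcp_pos"])
E
```

```text
[ 0.5301 -0.0556]
[ 0.5313 -0.0679]
[ 0.5363 -0.0793]
[ 0.5445 -0.0885]
[ 0.5551 -0.0948]
[ 0.5672 -0.0976]
0.022774890040675837 [ 0.52973285 -0.05858355  0.1170676 ]
```

View pics/s1.png

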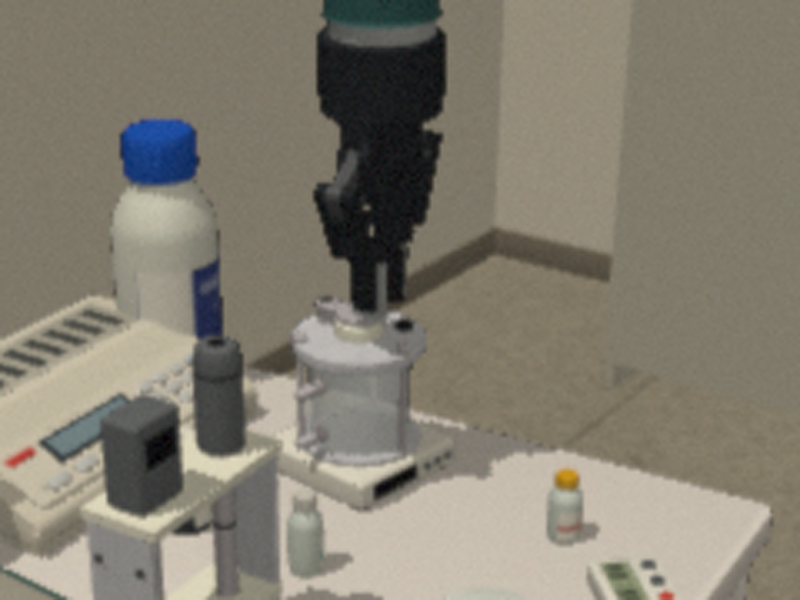

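The picture shows the fingertips on either side of the knob, at (375,290). I'll sweep the cover round its arc.

{"name": "apply_moves", "arguments": {"deltas": [[0,0,0.05,0.001,-0.01,0,0.27],[0,0,0.1,0.005,-0.026,0,0.27],[0,0,0.15,0.012,-0.04,0,0.27],[0,0,0.2,0.022,-0.053,0,0.27],[0,0,0.25,0.034,-0.063,0,0.27],[0,0,0.3,0.048,-0.071,0,0.27],[0,0,0.35,0.063,-0.076,0,0.27],[0,0,0.4,0.079,-0.078,0,0.27],[0,0,0.43,0.085,-0.078,0,0.27],[0,0,0.43,0.085,-0.078,0,0.27]]}}

```text
t: 4.8
tcp_pos: [0.5721, -0.0976, 0.1168]
tool_rot: [2.282, 2.159, 0.001]
force: [-0.0, 0.4, -0.1]
grip_width: 0.0232
gripper_force: 0.0
```

```bash
python3 - <<'E'
from h import *
s=r.sense(); print(s["q"].round(3),s["tcp_pos"],s["force"])
E
```

```text
[-0.28   0.281 -0.274  1.015  0.     1.346] [ 0.57207967 -0.09755601  0.1168276 ] [-0.00382207  0.4462941  -0.13635448]
```

{"name": "apply_moves", "arguments": {"deltas": [[0,0,0,0,0,0.1,0.27],[0,0,0,0,0,0.2,0.27],[0,0,0.04,0,0,0.28,0.27],[0,0,0.04,-0.191,0.509,0.28,0.8],[0,0,0.04,-0.191,0.509,0.28,0.8],[0,0,0.04,-0.191,0.509,0.28,0.8],[0,0,0.04,-0.191,0.509,0.28,0.8],[0,0,0.04,-0.191,0.509,0.28,0.8],[0,0,0.04,-0.191,0.509,0.28,0.8],[0,0,0.04,-0.191,0.509,0.28,0.8]]}}

```text
t: 6.05
tcp_pos: [0.4764, 0.1566, 0.2566]
tool_rot: [2.141, 2.298, 0.001]
force: [0.0, -0.0, 1.2]
grip_width: 0.0684
gripper_force: 0.0
```

```bash
python3 - <<'E'
from h import *
s=r.sense(); print(s["q"].round(3),s["tcp_pos"],s["tool_rot"])
im,d=r.get_image("top"); I=im[120:285,200:420,::-1]; cv2.imwrite("pics/t2.png",cv2.resize(I,(800,600),interpolation=cv2.INTER_CUBIC))
ims,ds=r.get_image("scene")
for n,dd,imm in(("top",d,im),("scene",ds,ims)):
    C=cloud(n,dd); k=np.hypot(C[...,0]-.54,C[...,1]+.053)
    P=C[(C[...,2]>.103)&(C[...,2]<.111)&(k<.025)]; print(n,"collar",len(P),circ(P),cv2.minEnclosingCircle(P[:,:2].astype(np.float32)))
    P=C[(C[...,2]>.094)&(C[...,2]<.100)&(k<.07)]; print("lid",cv2.minEnclosingCircle(P[:,:2].astype(np.float32)))
    P=C[(C[...,2]>.120)&(C[...,2]<.14)&(k<.09)]; print("knob",len(P),P.mean(0))
E
```

```text
[ 0.189  0.043 -0.249  1.278 -0.     1.689] [0.47638386 0.15664406 0.25663868] [2.14140924e+00 2.29757601e+00 7.50002793e-04]
top collar 142 (array([ 0.54021227, -0.0531466 ]), np.float64(0.013269684298307188)) ((0.5443267226219177, -0.05336471274495125), 0.019605856388807297)
lid ((0.5397362112998962, -0.052960582077503204), 0.044036731123924255)
knob 54 [ 0.56310325 -0.09613503  0.12966849]
scene collar 76 (array([ 0.54153662, -0.05335711]), np.float64(0.013726436082872849)) ((0.5448073744773865, -0.054734278470277786), 0.01966788060963154)
lid ((0.5424577593803406, -0.05390292406082153), 0.04636719077825546)
knob 36 [ 0.56345684 -0.09501776  0.12681598]
```

View pics/t2.png

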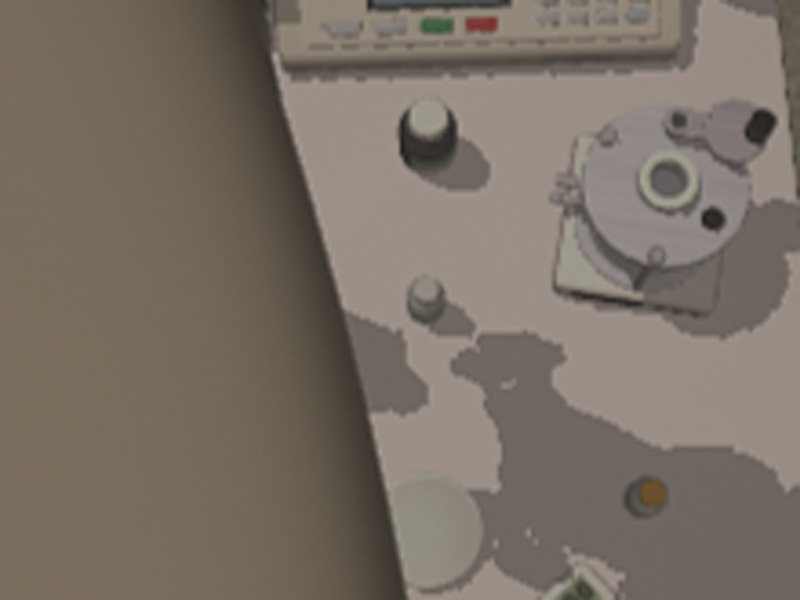

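{"name": "apply_moves", "arguments": {"deltas": [[0,0,0,0.001,0.001,-0.06,0.8],[0,0,0,0.001,0.001,-0.12,0.8],[0,0,0,0.001,0.001,-0.17,0.8],[0,0,0,0.001,0.001,-0.21,0.8],[0,0,0,0.001,0.001,-0.235,0.8],[0,0,0,0.001,0.001,-0.235,0.8],[0,0,0,0.001,0.001,-0.235,0.0],[0,0,0,0.001,0.001,-0.235,0.0],[0,0,0,0.001,0.001,-0.235,0.0],[0,0,0,0.001,0.001,-0.235,0.0]], "newtons": 40}}

```text
t: 7.4
tcp_pos: [0.4777, 0.1577, 0.1399]
tool_rot: [2.14, 2.298, 0.003]
force: [1.1, -0.1, 5.0]
grip_width: 0.0252
gripper_force: 39.2
```

```bash
python3 - <<'E'
from h import *
s=r.sense(); print(s)
E
```

```text
{'t': 7.4, 'q': array([ 1.90420399e-01,  1.28625195e-01, -4.12446426e-01,  1.02710615e+00,
       -2.12658037e-04,  1.68997132e+00]), 'joint_vel': array([ 0.00087492,  0.00039249,  0.00049738,  0.00019181,  0.00097944,
       -0.00041001]), 'joint_efforts': array([ 2.18258025e-01, -3.18385899e+01,  2.46909356e+01,  2.27152593e-01,
        1.11756683e-01,  2.94387806e-03]), 'tcp_pos': array([0.47766145, 0.15769627, 0.1399104 ]), 'tool_rot': array([2.13974516, 2.29789207, 0.00312346]), 'force': array([ 1.14565419, -0.1303707 ,  5.03079572]), 'torque': array([-0.06736284, -0.15714019,  0.00773082]), 'gripper_force': 39.18121576309204, 'grip_width': 0.025218974339295843}
```

{"name": "apply_moves", "arguments": {"deltas": [[0,0,0,0,0,0.02,0],[0,0,0,0,0,0.05,0],[0,0,0,0,0,0.09,0],[0,0,0,0,0,0.13,0],[0,0,0,0,0,0.17,0],[0,0,0,0,0,0.21,0],[0,0,0,0,0,0.25,0],[0,0,0,0,0,0.29,0],[0,0,0,0,0,0.32,0],[0,0,0,0,0,0.32,0]]}}

```text
t: 8.65
tcp_pos: [0.4767, 0.1576, 0.3001]
tool_rot: [2.14, 2.299, 0.002]
force: [0.6, 0.7, -1.2]
grip_width: 0.0251
gripper_force: 40.0
```

```bash
cat > shaft.py <<'E'
from h import *
# fit shaft line from both cameras' depth, and head axis
def run(tag,cx,cy,ztip):
    s=r.sense(); print(s["t"],s["tcp_pos"].round(4),s["tool_rot"].round(4),s["grip_width"],s["gripper_force"])
    for n in("scene","top"):
        im,d=r.get_image(n); C=cloud(n,d); cv2.imwrite(f"pics/{n}_{tag}.png",im[...,::-1]); np.save(f"{n}_{tag}.npy",d)
        k=np.hypot(C[...,0]-cx,C[...,1]-cy)<.022
        m=k&(C[...,2]>ztip-.015)&(C[...,2]<ztip+.105); P=C[m]
        print(n,len(P),"minz",P[:,2].min().round(4) if len(P) else None)
        if len(P)<20: continue
        # camera-facing surface: fit axis line + radius 6 mm
        from scipy.optimize import least_squares
        f=lambda p:np.hypot(P[:,0]-p[0]-p[2]*(P[:,2]-ztip),P[:,1]-p[1]-p[3]*(P[:,2]-ztip))-.006
        o=least_squares(f,[cx,cy,0,0],loss="soft_l1",f_scale=.001); print(" axis at tip",o.x[:2].round(4),"slope",o.x[2:].round(4),"rms",np.sqrt(np.median(o.fun**2)).round(4))
E
python3 - <<'E'
from shaft import *
s=r.sense()["tcp_pos"]; run("lift",s[0],s[1],s[2]-.129)
E
```

```text
8.65 [0.4767 0.1576 0.3001] [2.1403e+00 2.2986e+00 2.1000e-03] 0.025082580188140267 39.99885678291321
scene 428 minz 0.1723
 axis at tip [0.4772 0.1558] slope [-0.0067 -0.0043] rms 0.0006
top 0 minz None
```

{"name": "apply_moves", "arguments": {"deltas": [[0,0,0,0.006,-0.02,0,0],[0,0,0,0.021,-0.07,0,0],[0,0,0,0.043,-0.14,0,0],[0,0,0,0.067,-0.22,0,0],[0,0,0,0.091,-0.3,0,0],[0,0,0,0.11,-0.36,0,0],[0,0,0,0.122,-0.4,0,0],[0,0,0,0.128,-0.418,0,0],[0,0,0,0.128,-0.418,0,0],[0,0,0,0.128,-0.418,0,0]]}}

```text
t: 10.0
tcp_pos: [0.5402, -0.0506, 0.2988]
tool_rot: [-2.139, -2.3, -0.0]
force: [-0.5, -0.0, -0.8]
grip_width: 0.0253
gripper_force: 40.0
```

```bash
cat >> shaft.py <<'E'
def pic(tag,z):
    im=cv2.imread(f"pics/scene_{tag}.png"); cv2.imwrite(f"pics/sc_{tag}.png",cv2.resize(im[100:220,280:400],(600,600),interpolation=cv2.INTER_CUBIC))
def collar(tag):
    for n in("scene","top"):
        C=cloud(n,np.load(f"{n}_{tag}.npy")); k=np.hypot(C[...,0]-.5405,C[...,1]+.0533)
        P=C[(C[...,2]>.1045)&(C[...,2]<.111)&(k<.019)]
        if len(P)>20: print(n,"collar",len(P),circ(P),P[:,2].mean())
E
python3 - <<'E'
from shaft import *
run("over",.541,-.0533,.171); collar("over"); collar("over"); pic("over",0)
for i in range(3):
    im,d=r.get_image("scene"); np.save("scene_x.npy",d); np.save("top_x.npy",d*0); collar("x")
E
```

```text
10.0 [ 0.5402 -0.0506  0.2988] [-2.1394e+00 -2.2998e+00 -2.0000e-04] 0.025305152489560834 39.97957527637482
scene 303 minz 0.1708
 axis at tip [ 0.5403 -0.0525] slope [-0.0058 -0.0011] rms 0.0008
top 60 minz 0.1727
 axis at tip [ 0.5393 -0.0507] slope [-0.005 -0.005] rms 0.0002
scene collar 59 (array([ 0.54043926, -0.05342195]), np.float64(0.013509449207221193)) 0.1064442416577959
top collar 84 (array([ 0.53975391, -0.05246743]), np.float64(0.012811120186778782)) 0.10718308341794938
scene collar 59 (array([ 0.54043926, -0.05342195]), np.float64(0.013509449207221193)) 0.1064442416577959
top collar 84 (array([ 0.53975391, -0.05246743]), np.float64(0.012811120186778782)) 0.10718308341794938
scene collar 56 (array([ 0.54072096, -0.05340058]), np.float64(0.013162513133449662)) 0.1063063484992489
scene collar 60 (array([ 0.540422  , -0.05359675]), np.float64(0.012858003483505607)) 0.10643833100590742
scene collar 56 (array([ 0.53994797, -0.05314239]), np.float64(0.013002133028560275)) 0.10637286782550219
```

View pics/sc_over.png

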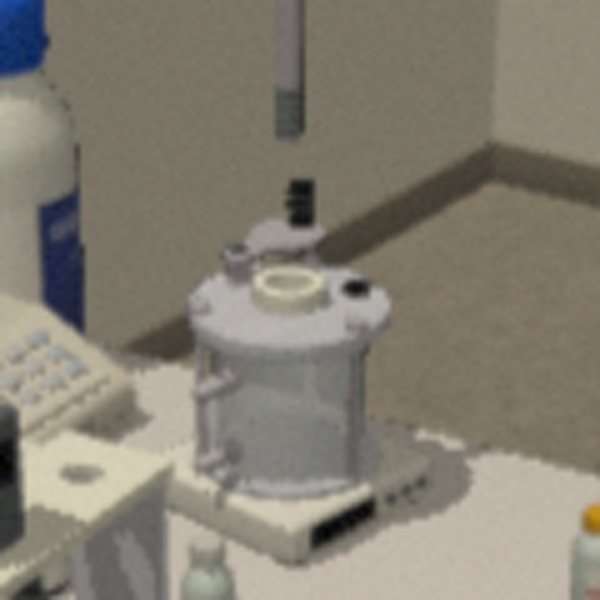

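{"name": "apply_moves", "arguments": {"deltas": [[0,0,0,0.001,-0.003,-0.02,0],[0,0,0,0.001,-0.003,-0.04,0],[0,0,0,0.001,-0.003,-0.06,0],[0,0,0,0.001,-0.003,-0.08,0],[0,0,0,0.001,-0.003,-0.095,0],[0,0,0,0.001,-0.003,-0.105,0],[0,0,0,0.001,-0.003,-0.108,0],[0,0,0,0.001,-0.003,-0.108,0],[0,0,0,0.001,-0.003,-0.108,0],[0,0,0,0.001,-0.003,-0.108,0]]}}

```text
t: 11.5
tcp_pos: [0.5412, -0.053, 0.2452]
tool_rot: [2.141, 2.299, 0.001]
force: [0.5, 0.3, -0.9]
grip_width: 0.0247
gripper_force: 40.0
```

```bash
python3 - <<'E'
from shaft import *
for i in range(3): run("near",.5405,-.0531,.116); 
im=cv2.imread("pics/scene_near.png"); it=cv2.imread("pics/top_near.png")
a=cv2.resize(im[130:170,315:365],(800,640)[:2],interpolation=cv2.INTER_CUBIC)[:600]
b=cv2.resize(it[140:190,360:410],(400,400),interpolation=cv2.INTER_CUBIC); a=cv2.resize(a,(400,300))
cv2.imwrite("pics/near2.png",np.vstack([a,b])[:600])
E
```

```text
11.5 [ 0.5412 -0.053   0.2452] [2.1405e+00 2.2987e+00 5.0000e-04] 0.024714953528601657 39.97966647148132
scene 381 minz 0.101
 axis at tip [ 0.541  -0.0544] slope [ 0.0002 -0.0118] rms 0.0011
top 90 minz 0.1011
 axis at tip [ 0.5392 -0.0443] slope [-0.0012  0.0715] rms 0.0023
11.6 [ 0.5411 -0.053   0.245 ] [2.1407e+00 2.2989e+00 3.0000e-04] 0.025042861544621993 39.979408979415894
scene 386 minz 0.101
 axis at tip [ 0.5409 -0.0542] slope [-0.     -0.0135] rms 0.0014
top 90 minz 0.1011
 axis at tip [ 0.5389 -0.0443] slope [-0.0098  0.0736] rms 0.0022
11.7 [ 0.5411 -0.053   0.2449] [2.1408e+00 2.2990e+00 2.0000e-04] 0.024988845720158755 39.97994005680084
scene 380 minz 0.1011
 axis at tip [ 0.5411 -0.0545] slope [-0.0047 -0.0081] rms 0.0013
top 92 minz 0.101
 axis at tip [ 0.5393 -0.0442] slope [-0.0179  0.072 ] rms 0.0024
```

View pics/near2.png

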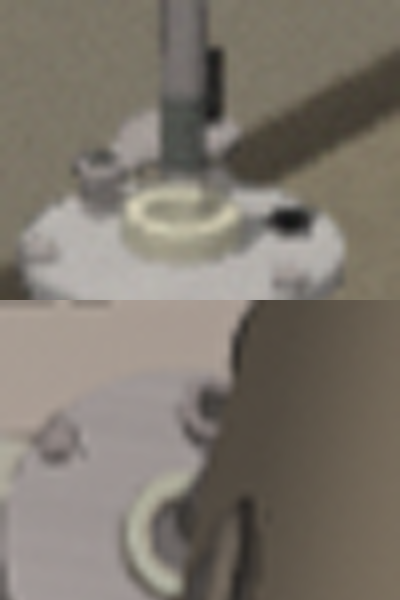

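```bash
python3 - <<'E'
from h import *
from scipy.optimize import least_squares
A=np.array([np.where((d:=r.get_image("scene")[1])>0,d,np.nan) for i in range(8)])
C=cloud("scene",np.nanmedian(A,0)); s=r.sense(); print(s["tcp_pos"],s["t"])
k=np.hypot(C[...,0]-.541,C[...,1]+.0535)
for lo in(.12,.13,.14):
    P=C[(k<.011)&(C[...,2]>lo)&(C[...,2]<.205)]
    for R in(.006,None):
        f=lambda p:np.hypot(P[:,0]-p[0]-p[2]*(P[:,2]-.107),P[:,1]-p[1]-p[3]*(P[:,2]-.107))-(R or p[4])
        o=least_squares(f,[.541,-.053,0,0]+([] if R else [.006]),loss="soft_l1",f_scale=.0005); print(lo,len(P),o.x.round(4))
# collar's outer wall & top
P=C[(C[...,2]>.1045)&(C[...,2]<.110)&(k<.019)&(k>.0085)]; print("top ring",len(P),circ(P))
g=least_squares(lambda p:np.maximum(np.abs(np.hypot(P[:,0]-p[0],P[:,1]-p[1])-.013)-.0025,0),[.541,-.053]); print(g.x)
W=C[(C[...,2]>.099)&(C[...,2]<.104)&(k<.019)]
g=least_squares(lambda p:np.hypot(W[:,0]-p[0],W[:,1]-p[1])-.016,[.541,-.053],loss="soft_l1",f_scale=.0005); print("wall",len(W),g.x)
C0=cloud("top",np.load("top_over.npy")); k=np.hypot(C0[...,0]-.541,C0[...,1]+.0535)
L=C[(C[...,2]>.094)&(C[...,2]<.0985)&(np.hypot(C[...,0]-.541,C[...,1]+.0535)<.05)]
print("lid extents",np.percentile(L[:,:2],[.5,99.5],axis=0).mean(0))
E
```

```text
[ 0.54100028 -0.05300256  0.24480511] 12.2
0.12 232 [ 0.5412 -0.0549 -0.0038 -0.0033]
0.12 232 [ 0.5408 -0.0545 -0.0022 -0.0026  0.0056]
0.13 205 [ 0.5412 -0.0552 -0.0047  0.0009]
0.13 205 [ 0.5409 -0.0549 -0.0037  0.0013  0.0056]
0.14 178 [ 0.5413 -0.0553 -0.0061  0.0027]
0.14 178 [ 0.541  -0.055  -0.005   0.0032  0.0056]
top ring 57 (array([ 0.54091266, -0.05368629]), np.float64(0.013173887480529894))
[ 0.54121987 -0.05401953]
wall 54 [ 0.54120677 -0.05469866]
lid extents [ 0.54048341 -0.05383053]
```

{"name": "apply_moves", "arguments": {"deltas": [[0,0,0,0,0.001,0,0],[0,0,0,0,0.001,-0.01,0],[0,0,0,0,0.001,-0.03,0],[0,0,0,0,0.001,-0.05,0],[0,0,0,0,0.001,-0.07,0],[0,0,0,0,0.001,-0.09,0],[0,0,0,0,0.001,-0.11,0],[0,0,0,0,0.001,-0.13,0],[0,0,0,0,0.001,-0.145,0],[0,0,0,0,0.001,-0.15,0]]}}

```text
t: 13.45
tcp_pos: [0.5407, -0.0524, 0.1691]
tool_rot: [-2.14, -2.299, 0.001]
force: [0.2, 0.1, -1.2]
grip_width: 0.0248
gripper_force: 40.0
```

```bash
cat > fin.py <<'E'
from h import *
import sys
from scipy.optimize import least_squares
L=[r.get_image("scene") for i in range(8)]
A=np.array([np.where(d>0,d,np.nan) for _,d in L]); I=np.mean([i for i,_ in L],0).astype(np.uint8)
C=cloud("scene",np.nanmedian(A,0)); s=r.sense(); print(s["t"],s["tcp_pos"],s["tool_rot"],s["force"])
k=np.hypot(C[...,0]-.541,C[...,1]+.0535)
P=C[(k<.011)&(C[...,2]>.115)&(C[...,2]<.145)]
g=least_squares(lambda p:np.hypot(P[:,0]-p[0],P[:,1]-p[1])-.006,[.541,-.053],loss="soft_l1",f_scale=.0005); print("shaft",len(P),g.x)
W=C[(C[...,2]>.099)&(C[...,2]<.104)&(k<.019)]
g=least_squares(lambda p:np.hypot(W[:,0]-p[0],W[:,1]-p[1])-.016,[.541,-.053],loss="soft_l1",f_scale=.0005); print("wall",len(W),g.x)
P=C[(C[...,2]>.1045)&(C[...,2]<.110)&(k<.019)&(k>.0085)]; print("top ring",len(P),circ(P))
# brightness down the shaft
c=r.calibration("scene"); f=200/np.tan(np.radians(c["fov_y"])/2)
for z in np.arange(.095,.155,.003):
    p=c["world_to_cam"]@[.5410+.006*-.61,-.0535+.006*.79,z,1]; u=c["cx"]+f*p[0]/-p[2]; v=c["cy"]-f*p[1]/-p[2]
    print(round(z,3),round(u,1),round(v,1),I[int(round(v)),int(round(u))-1:int(round(u))+2].mean().round(0),end="; ")
cv2.imwrite(f"pics/{sys.argv[1]}.png",cv2.resize(I[110:170,305:375,::-1],(700,600),interpolation=cv2.INTER_CUBIC))
E
python3 fin.py in1
```

```text
13.85 [ 0.54130235 -0.05256387  0.17020936] [2.14048186e+00 2.29862816e+00 6.05854830e-04] [-0.21307259 -0.10537935 -0.12331147]
shaft 80 [ 0.54077844 -0.05468757]
wall 37 [ 0.54160911 -0.05529988]
top ring 48 (array([ 0.54038273, -0.05354403]), np.float64(0.012993787859246118))
0.095 337.1 162.2 153.0; 0.098 337.1 160.9 149.0; 0.101 337.1 159.6 153.0; 0.104 337.1 158.3 178.0; 0.107 337.1 157.0 137.0; 0.11 337.2 155.7 101.0; 0.113 337.2 154.4 98.0; 0.116 337.2 153.1 111.0; 0.119 337.2 151.8 112.0; 0.122 337.2 150.5 113.0; 0.125 337.2 149.2 113.0; 0.128 337.2 147.8 114.0; 0.131 337.2 146.5 112.0; 0.134 337.2 145.2 113.0; 0.137 337.2 143.9 113.0; 0.14 337.2 142.5 112.0; 0.143 337.2 141.2 104.0; 0.146 337.2 139.8 98.0; 0.149 337.2 138.5 96.0; 0.152 337.2 137.1 93.0;
```

View pics/in1.png

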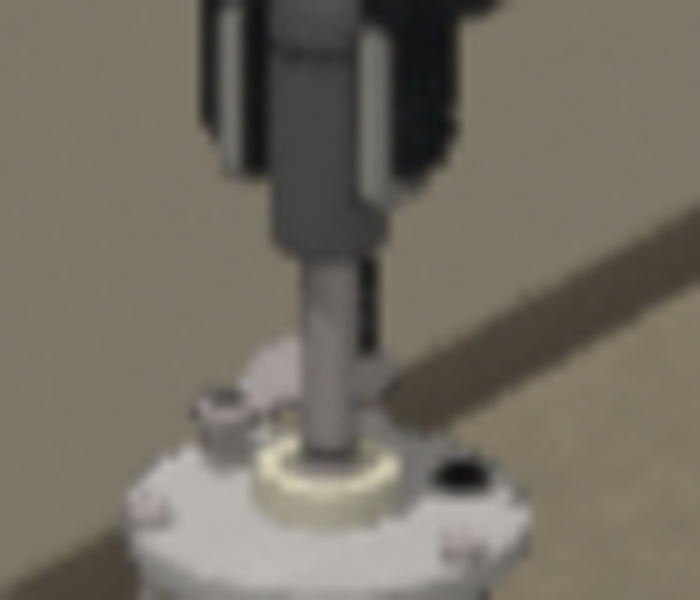

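The ring shows at (328,455), just above the mouth (about z 0.111). The shaft is centred in the collar, at column 328 for both. I'll lower it the last 4 mm.

{"name": "apply_moves", "arguments": {"deltas": [[0,0,0,0,0,-0.003,0],[0,0,0,0,0,-0.006,0],[0,0,0,0,0,-0.008,0],[0,0,0,0,0,-0.008,0],[0,0,0,0,0,-0.008,0],[0,0,0,0,0,-0.008,0],[0,0,0,0,0,-0.008,0],[0,0,0,0,0,-0.008,0],[0,0,0,0,0,-0.008,0],[0,0,0,0,0,-0.008,0]]}}

```text
t: 15.1
tcp_pos: [0.541, -0.0525, 0.1658]
tool_rot: [2.141, 2.299, 0.0]
force: [0.3, 0.7, -0.9]
grip_width: 0.0249
gripper_force: 40.0
```

```bash
python3 fin.py in2
```

```text
15.5 [ 0.5410208  -0.05248295  0.16581044] [-2.14090277e+00 -2.29914060e+00  1.42315508e-05] [ 0.59675763  0.44286927 -1.2370136 ]
shaft 79 [ 0.54049353 -0.05459718]
wall 35 [ 0.54185358 -0.05533233]
top ring 47 (array([ 0.54078376, -0.05395419]), np.float64(0.01310142590362948))
0.095 337.1 162.2 153.0; 0.098 337.1 160.9 148.0; 0.101 337.1 159.6 154.0; 0.104 337.1 158.3 175.0; 0.107 337.1 157.0 109.0; 0.11 337.2 155.7 96.0; 0.113 337.2 154.4 114.0; 0.116 337.2 153.1 113.0; 0.119 337.2 151.8 113.0; 0.122 337.2 150.5 112.0; 0.125 337.2 149.2 113.0; 0.128 337.2 147.8 113.0; 0.131 337.2 146.5 113.0; 0.134 337.2 145.2 113.0; 0.137 337.2 143.9 110.0; 0.14 337.2 142.5 105.0; 0.143 337.2 141.2 95.0; 0.146 337.2 139.8 94.0; 0.149 337.2 138.5 80.0; 0.152 337.2 137.1 62.0;
```

View pics/in2.png

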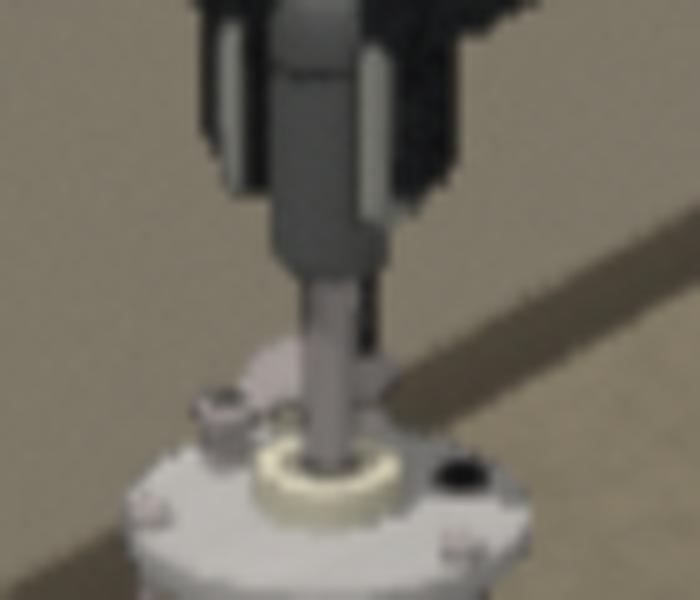

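The ring now sits level with the mouth at (327,465). The shaft is centred and not moving.

```bash
python3 -c "
from plant import r
print(r.job_done())"
```

```text
the job is handed in; nothing more can be done
None
```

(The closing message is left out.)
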